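Seal a sample pan in the hand screw press

ROBOT

A 7-joint arm with a two-finger parallel gripper is mounted at the origin on a cart in front of the work surface, level with it; the furniture and walls round the work are solid. World frame = base frame: x ahead of the robot, y to its left, z up, the work surface at z = 0. Lengths are in m, angles in rad, forces in N, time in s.
With the tool pointing down it reaches from about 0.425 to 0.925 m from the base axis. Payload 6.8 kg.
Tool frame: the origin (TCP) lies at the very end of the fingers, on their centre line; the grasp point (between the pads) lies r.grasp_offset behind it (r.grasp_offset is the distance from the TCP to the grasp point, in m); z points along the fingers, y is the direction in which the jaws open and shut (so a half turn about z gives the same grasp; the last joint's range is limited). The gripper opens to 85 mm and grips with 20 to 120 N. Pads are 22 mm wide; open, the fingers measure 114 mm over their backs; the gripper's body (76 mm by 85 mm) begins 54 mm behind the grasp point. The pads swing forward as they close: fully open they stand 13 mm farther back than shut.
Start: joints at [-1.362, 0.477, 0.022, 1.555, -0.011, 1.109, -0.083], TCP at [0.21, 0.641, 0.231] pointing down, gripper open.
Joint ranges: [-2.96, 2.96], [-0.34, 2.1], [-1.41, 1.46], [0.24, 2.44], [-1.37, 4.51], [0.17, 1.92], [-2.96, 2.96]. Speed limits (rad/s): [2.39, 2.39, 3.14, 3.14, 3.14, 3.14, 3.14].

INTERFACE

Orientations are given as a rotation vector (axis times angle).
In Python, from bench import r gives the robot as it stands.
- The arm moves only by the shell command python3 -m jog 'ROWS' [FORCE]. ROWS is JSON, one flat list of numbers, 7 for each row, row after row: the turn, a rotation vector about the tool's x, y, z normalised to -1 to 1, where 1 is 180 degrees, then the shift along the tool's x, y, z normalised to -1 to 1, where 1 is 200 mm, then the opening, from 0 (shut) to 1 (fully open). In form: [wx, wy, wz, x, y, z, hand, wx, wy, wz, x, y, z, hand, ...]. A call has 1 to 12 rows; each row is the pose to reach, as a shift and turn from the pose measured when the call began, along the tool's axes at that moment, turning the shorter way round; what a row does not reach only later rows make up. A row lasts 1/10 s, in which the tool goes at most 50 mm and 8.59 degrees, less where a joint would pass 70% of its speed; a pose out of reach is approached as far as the arm can. A call with a number of a shift or a turn outside -1 to 1 is refused whole. A call with a gripper value outside its range is refused whole. The fingers move at their own pace and stop on an object; FORCE is the grip in N (left out, the last holds). Time passes only in rows, so rows that repeat a pose let the fingers close. It gives the time, the measured TCP pose, the force and the opening at its end, in the units of the state.
- r.get_obs(): the state, without advancing time (a new reading comes with each control period).
- r.grab_frame(name): name is "side" or "top"; returns the picture (400x640x3 uint8, red, green, blue); there is no depth.
- r.calibration(name): a dict with "K" (3x3 intrinsics, pixels), "origin" and "rotation" of the camera in the world. Camera axes: x right, y up, looking along -z (the intrinsics and any distortion apply to the point x, -y, -z); pixel columns grow to the right and rows downward; lengths in m; the calibration is good to about 2 mm. A picture is of the moment at which its call begins. calibration takes no time and is no camera call.
- r.hand_in(): hands the job in, once; it reports no verdict.
The state is a dict: "clock": time; "joints": joint angles; "qvel": joint speeds; "tau": joint torques, N m; "tcp_pos": TCP position; "orientation": TCP orientation; "contact_force": force on the tool from outside, world axes, zero at the start; "moment": the same for the moment, N m; "grip_width": finger opening in m.
Only numpy, scipy, OpenCV 4.12 (cv2) and the standard library are available. Lean on these libraries where they do the work, as an engineer would, in place of code of your own. Each camera call takes 0.05 s, during which the arm holds its last target.

TASK

Seal the sample pan in the little screw press: with your fingertips push the press's loading slide fully home, so that it carries the pan under the punch, and only then push the hand wheel round by its upright handle through exactly one full turn, clockwise seen from above, so that the handle finishes where it started. Nothing is to be picked up: do not touch the pan itself, which stays in its seat, and leave the other things on the bench where they are.

Things in the scene. Friction and masses are not known exactly. Their poses are not given: they have to be found in the camera images.
- press: bench screw press, a fixed grey C-shaped casting, 227 mm high over the wheel's handle. Origin on the worktop, on the vertical axis of screw and wheel; z up. Open front faces its own -x, towards the robot and its right; base x -75 to +91, y -56 to +56, z up to 22 mm; column x 46 to 86 mm, up to z = 136 mm. Place and yaw vary.
- loading_slide (a joint): loading slide of the press, in m: 0 = fully home at its stop, the die and pan exactly under the punch; 0.045 = fully out, along the press's -x. Starts out (0.0435 to 0.045). It slides with a friction of about 2 N, stays where it is left and meets a hard stop at 0.
- push_plate (a point): middle of the outer (press -x) face of the upright steel push plate at the outer end of the loading slide, at z = 60 mm. The plate is 46 mm wide, 7 mm thick, z = 25 to 75 mm; push this face along the press's +x. The point lies 120 mm from the wheel axis when the slide is home, 165 mm when fully out.
- wheel_centre (a point): centre of the steel hand wheel that lies level on top of the press, on its vertical axis, at z = 162 mm. Rim of 45 mm mean and 52 mm outside radius, from z = 155 to 169 mm; hub of 15 mm radius up to z = 182 mm.
- press_wheel (a joint): angle of the hand wheel, rad, growing clockwise seen from above, which lowers the punch 5 mm a turn. Starts anywhere from 0 to 1.0; a full turn adds 6.283. Stops lie just below 0 and at 9.5, so nothing stops the wheel at one turn. Friction of about 0.14 N m (3 N at the handle) holds it where it is left.
- spoke_handle (a point): point on the centre line of the upright handle of the hand wheel, at z = 196 mm. The handle is a black sleeve that revolves freely on its pin, about 18 mm in diameter, from z = 172 to 227 mm, standing on the rim 45 mm from the wheel axis. At wheel angle 0 it stands in the press's +y direction from the axis.
- sample_pan: round aluminium sample pan with its lid laid on, 30 mm in diameter, 14 mm high, 30 g, loose in the die (a dark steel cup, 44 mm in diameter) of the loading slide; origin at the centre of its underside, which lies at z = 39 mm.
- punch: sprung steel punch, 21 mm in diameter, on the wheel axis under the ram of the press; its face is 3.7 to 4.5 mm above the lid of the pan at the start and rests on the lid with a few newtons after one turn of the wheel. Origin of the body on the wheel axis at worktop level when the wheel is at 0, going down with the punch.
- tweezers: steel tweezers lying on the bench, 125 mm long, 8 mm high; origin under the centre. Leave alone.
- pan_dish: round glass dish with used crucibles, 62 mm across, 13 mm high; origin under the centre. Leave alone.
- spatula: thin steel spatula lying on the bench, 173 mm long; origin under the centre. Leave alone.
- pan_case: flat case with a clear lid, 114 x 146 x 42 mm, behind the press; origin under the centre. Leave alone. To its right stands a fixed black computer tower, 360 mm high (x 0.62 to 0.91 m, y -0.01 to 0.13 m): keep the gripper and wrist clear of it.
- vial_0: glass vial with black cap, 27 mm in diameter, 61 mm high, in the vial rack at the robot's right. Leave alone.
- vial_1: glass vial with red cap, 27 mm in diameter, 61 mm high, in the vial rack. Leave alone.
- vial_2: glass vial with black cap, 27 mm in diameter, 61 mm high, in the vial rack. Leave alone.
- marker: black marker pen, 144 mm long, 12 mm thick, lying at the robot's left. Leave alone.

How it is judged:
On the way, in this order (a step that is already met when the one before it is completed fails the run):
1. the loading slide is pushed home under the punch (value of joint loading_slide below 0.0025 m), for 0.2 s.
2. the wheel is pushed clockwise to the far side, about half a turn (distance of spoke_handle from where it was at the start of the episode above 0.075 m and value of joint press_wheel above 1.9 rad), for 0.1 s.
At the end, for the whole second after the job is handed in: The slide is home (within 3 mm), the wheel has made one turn and is at rest with its handle within 10 mm of where it started, and the pan lies flat in its seat, centred under the punch within 5 mm, with the punch resting on it (value of joint loading_slide below 0.003 m and distance of spoke_handle from where it was at the start of the episode below 0.01 m and value of joint press_wheel between 5.9 and 7.7 rad and velocity of joint press_wheel between -0.05 and 0.05 rad/s and horizontal distance between sample_pan and press below 0.005 m and z of sample_pan in the frame of press below 0.042 m and angle between sample_pan's own z axis and vertical below 0.1 rad and contact force between punch and sample_pan above 0.4 N); the robot touches nothing.
It fails at once if the wheel is turned while the slide is still out (distance of spoke_handle from where it was at the start of the episode above 0.02 m and value of joint loading_slide above 0.005 m).
It fails at once if the wheel is pushed far past one turn (value of joint press_wheel above 8 rad).
It fails at once if the pan is touched or lifted out of its seat (contact force between the fingers and sample_pan above 0.5 N or z of sample_pan in the frame of press above 0.047 m).
It fails at once if another thing on the bench is moved by more than 30 mm (distance of any of tweezers, pan_dish, spatula, pan_case, vial_0, vial_1, vial_2, marker from where it was at the start of the episode above 0.03 m).
It also fails if it takes over 72 s, if anything falls off the work surface, if the arm or the gripper's body presses on something with over 40 N, if the wrist force passes 120 N, or if a joint passes its speed limit or range.

## Working session

There is one attempt and no reset: what is moved stays moved. The work goes in short steps, Python scripts to look and compute and a shell command to move; the robot and the scene stay as the last step left them, time stands still between calls to the robot, and variables do not carry over. Pictures are saved under pics/ and viewed, and the job is handed in when it is done.

```bash
ls; mkdir -p pics; python3 - <<'E'
from bench import r
import cv2,numpy as np
print(r.get_obs(), r.grasp_offset)
for n in("side","top"):
    c=r.calibration(n);print(n,c)
    cv2.imwrite(f"pics/{n}0.png",r.grab_frame(n)[:,:,::-1])
E
```

```text
pics
{'clock': 0.0, 'joints': array([-1.36211048,  0.47781797,  0.02229638,  1.55646643, -0.01152398,
        1.10926162, -0.0830954 ]), 'qvel': array([-5.57777519e-05,  6.26203818e-04,  1.04846285e-03, -1.53772498e-03,
       -4.05813083e-04, -8.64301997e-04, -1.79071211e-04]), 'tau': array([-2.72436409e-04, -5.96436489e+01,  1.60749525e+00, -2.81197160e+01,
        1.23689047e-02,  9.27159155e-03,  1.52260429e-05]), 'tcp_pos': array([0.21006956, 0.64085709, 0.23030655]), 'orientation': array([-4.95413672e-01, -3.10208706e+00,  2.85266102e-03]), 'contact_force': array([ 0.3390078 ,  0.26963231, -0.30446474]), 'moment': array([ 0.02432631, -0.01090555,  0.00420094]), 'grip_width': 0.08575931688576031} 0.0187
side {'K': array([[480.95237322,   0.        , 319.34097372],
       [  0.        , 480.95237322, 209.5644353 ],
       [  0.        ,   0.        ,   1.        ]]), 'origin': array([ 0.10679594, -0.73441838,  0.95065839]), 'rotation': array([ 0.90074709, -0.21154679, -0.47536202])}
top {'K': array([[404.84801113,   0.        , 318.5638669 ],
       [  0.        , 404.84801113, 193.02755678],
       [  0.        ,   0.        ,   1.        ]]), 'origin': array([0.19212815, 0.31417022, 1.30226751]), 'rotation': array([ 0.22906229, -0.33660778, -1.88456123])}
```

View pics/side0.png

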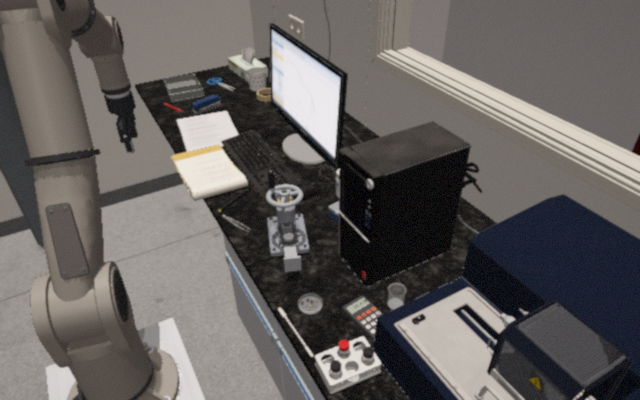

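View pics/top0.png

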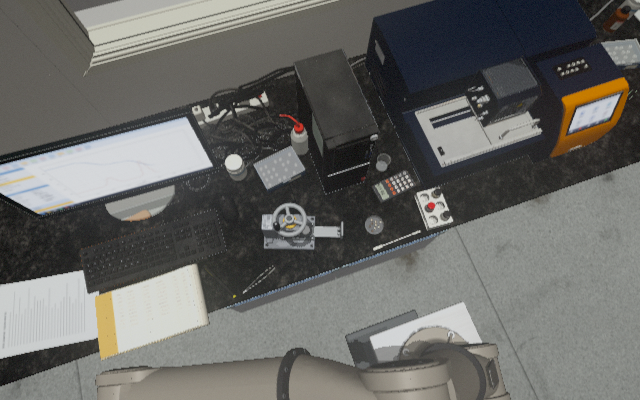

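```bash
cat > h.py <<'E'
import numpy as np,cv2
from scipy.spatial.transform import Rotation as R
from bench import r
def cam(n):
    c=r.calibration(n); return c['K'],np.array(c['origin']),R.from_rotvec(c['rotation']).as_matrix()
def ray(n,px,z):
    K,o,M=cam(n); d=M@(np.array([(px[0]-K[0,2])/K[0,0],-(px[1]-K[1,2])/K[1,1],-1.]))
    return o+d*(z-o[2])/d[2]
def proj(n,P):
    K,o,M=cam(n); p=(np.atleast_2d(P)-o)@M
    return np.c_[K[0,2]+K[0,0]*p[:,0]/-p[:,2],K[1,2]+K[1,1]*p[:,1]/p[:,2]]
def crop(img,x,y,w,h,s,f):
    cv2.imwrite(f,cv2.resize(img[y:y+h,x:x+w],None,fx=s,fy=s,interpolation=cv2.INTER_CUBIC))
E
python3 - <<'E'
from h import *
a=cv2.imread('pics/top0.png');b=cv2.imread('pics/side0.png')
crop(a,250,190,100,70,8,'pics/top0c.png');crop(b,250,165,75,110,5,'pics/side0c.png')
E
```

```text
(no output)
```

View pics/top0c.png

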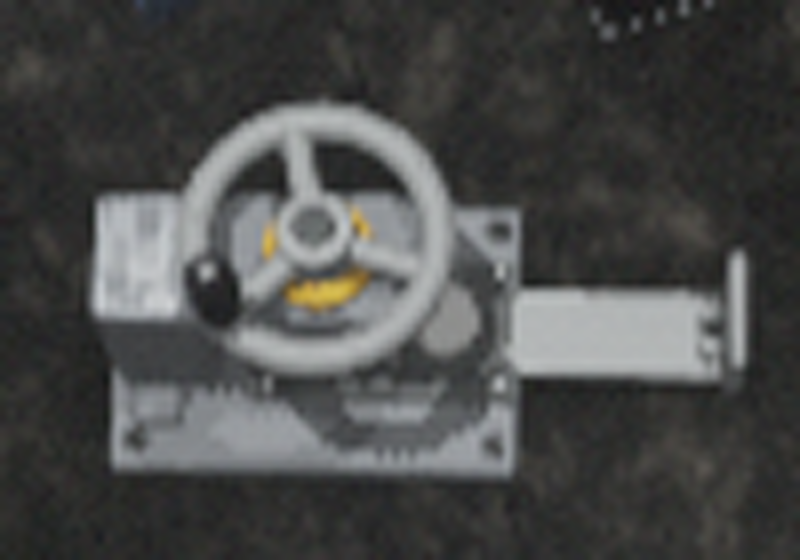

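View pics/side0c.png

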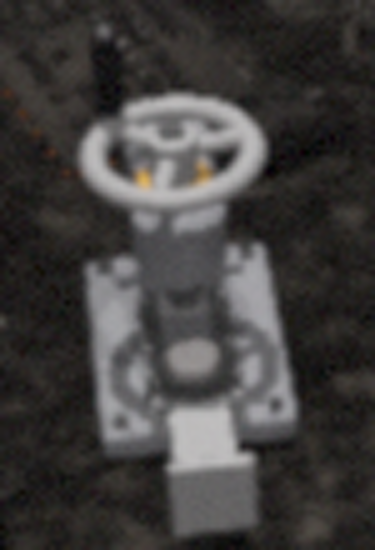

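```bash
cat > fit.py <<'E'
from h import *
from scipy.optimize import least_squares
T=lambda x,y:(250+x/8-.44,190+y/8-.44); S=lambda x,y:(250+x/5-.4,165+y/5-.4)
obs=[('top',T(317,238),(0,0,.169)),('top',T(520,210),(-.075,-.056,.022)),('top',T(514,474),(-.075,.056,.022)),('top',T(113,468),(.091,.056,.022)),
('side',S(174,150),(0,0,.165)),('side',S(300,425),(-.075,-.056,.022)),('side',S(104,440),(-.075,.056,.022))]
print([ray(o[0],o[1],o[2][2]) for o in obs])
def w(p,P):
    c,s=np.cos(p[2]),np.sin(p[2]); P=np.array(P); return np.array([p[0]+c*P[0]-s*P[1],p[1]+s*P[0]+c*P[1],P[2]])
if __name__=='__main__':
    for sgn in (1,-1):
        def f(p): return np.concatenate([proj(o[0],w(p,(o[2][0],sgn*o[2][1],o[2][2])))[0]-o[1] for o in obs])
        s=least_squares(f,[.65,.3,.9]);print(sgn,s.x,s.cost);print(s.fun.reshape(-1,2).round(2))
    h1=ray('top',T(207,272),.227);print('handle top',h1)
    print(ray('side',S(105,33),.227))
E
python3 fit.py
```

```text
[array([0.5296536, 0.2782552, 0.169    ]), array([0.55736044, 0.19093444, 0.022     ]), array([0.45397945, 0.22930638, 0.022     ]), array([0.50914809, 0.38011978, 0.022     ]), array([0.5336246 , 0.27928145, 0.165     ]), array([0.55759809, 0.1833847 , 0.022     ]), array([0.45494443, 0.22811436, 0.022     ])]
1 [0.53174    0.27799265 1.2192297 ] 2.412111588821142
[[-0.13 -0.68]
 [ 0.64 -0.56]
 [ 0.79 -0.06]
 [-0.9  -0.13]
 [-0.41  0.43]
 [-0.53 -1.11]
 [-0.34  0.45]]
-1 [0.48986388 0.26861373 2.43814401] 2176.6601317748873
[[  7.44  11.49]
 [  8.59  11.6 ]
 [-22.43 -33.25]
 [  7.77  14.42]
 [-12.7    6.66]
 [-13.68   6.86]
 [ 34.4  -21.39]]
handle top [0.51323974 0.31949902 0.227     ]
[0.51466345 0.31893301 0.227     ]
```

```bash
cat >> h.py <<'E'
C=np.array([.5317,.278]); YAW=1.219
ex=np.array([np.cos(YAW),np.sin(YAW)]); ey=np.array([-ex[1],ex[0]])
def press(x,y,z): return np.r_[C+x*ex+y*ey,z]
def rel(P):
    o=r.get_obs(); M=R.from_rotvec(o['orientation']).as_matrix(); return (M.T@(np.array(P)-o['tcp_pos'])/.2).round(3)
def circ(deg,z,rad=.045):
    a=np.radians(deg); return np.r_[C+rad*np.array([np.cos(a),np.sin(a)]),z]
def st():
    o=r.get_obs(); print('t',o['clock'],'tcp',o['tcp_pos'].round(4),'F',o['contact_force'].round(1),'w',round(o['grip_width'],4))
    d=o['tcp_pos'][:2]-C; print('press xy',(d@ex).round(4),(d@ey).round(4),'polar',np.hypot(*d).round(4),np.degrees(np.arctan2(d[1],d[0])).round(1)); return o
E
python3 - <<'E'
from h import *
o=st();print(R.from_rotvec(o['orientation']).as_matrix().round(3))
T=lambda p:((p-[250,190])*8+3.5).round(0)
for P in [(-.165,0,.075),(-.165,.023,.075),(-.165,-.023,.075),(-.1612,0,.075)]: print(T(proj('top',press(*P))[0]), ((proj('side',press(*P))[0]-[250,165])*5+2).round())
w=R.from_matrix
for P in [press(-.205,0,.23),press(-.205,0,.045),press(-.15,0,.045),press(-.12,0,.045)]: print(P.round(3),rel(P))
for n,px in [('top',(258,282)),('top',(397,240))]: print(ray(n,px,.005))
a=cv2.imread('pics/top0.png');crop(a,220,150,230,160,3.4,'pics/top0d.png')
E
```

```text
t 0.1 tcp [0.2101 0.6409 0.2304] F [ 0.6 -0.  -0.1] w 0.0853
press xy 0.2299 0.427 polar 0.4849 131.5
[[-0.95   0.311 -0.   ]
 [ 0.311  0.95  -0.002]
 [-0.    -0.002 -1.   ]]
[753. 307.] [212. 470.]
[753. 365.] [168. 475.]
[752. 251.] [255. 465.]
[743. 307.] [211. 465.]
[0.461 0.086 0.23 ] [-2.057 -2.248  0.006]
[0.461 0.086 0.045] [-2.057 -2.246  0.931]
[0.48  0.137 0.045] [-2.067 -1.971  0.931]
[0.49  0.165 0.045] [-2.072 -1.822  0.93 ]
[0.41516606 0.42905912 0.005     ]
[ 0.39536468 -0.03869768  0.005     ]
```

View pics/top0d.png

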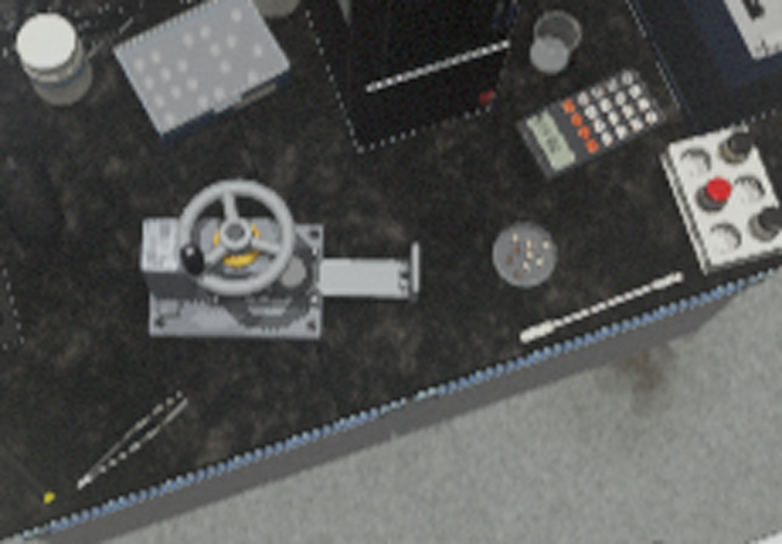

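```bash
python3 -m jog '[0,0,0,-0.17,-0.19,0,0, 0,0,0,-0.34,-0.37,0,0, 0,0,0,-0.5,-0.55,0,0, 0,0,0,-0.68,-0.75,0,0, 0,0,0,-0.68,-0.75,0,0, 0,0,0,-0.68,-0.75,0,0, 0,0,0,-0.68,-0.75,0,0]'; python3 -c "
from h import *
st();print(rel(press(-.205,0,.2)))"
```

```text
clock: 0.8
tcp_pos: [0.2918, 0.4572, 0.2307]
orientation: [-0.493, -3.102, 0.002]
contact_force: [-0.3, 0.3, 0.1]
grip_width: -0.0002
t 0.8 tcp [0.2918 0.4572 0.2307] F [-0.3  0.3  0.1] w -0.0002
press xy 0.0855 0.2869 polar 0.2994 143.2
[-1.381 -1.504  0.155]
```

```bash
python3 -m jog '[0,0,0,-0.17,-0.19,0,0, 0,0,0,-0.34,-0.37,0,0, 0,0,0,-0.5,-0.55,0,0, 0,0,0,-0.68,-0.75,0,0, 0,0,0,-0.68,-0.75,0,0, 0,0,0,-0.68,-0.75,0,0]'; python3 -c "
from h import *
st();print(rel(press(-.205,0,.2)))"
```

```text
clock: 1.4
tcp_pos: [0.3749, 0.2728, 0.2309]
orientation: [-0.495, -3.102, 0.001]
contact_force: [-0.3, 0.5, -0.5]
grip_width: -0.0
t 1.4 tcp [0.3749 0.2728 0.2309] F [-0.3  0.5 -0.5] w -0.0
press xy -0.0589 0.1454 polar 0.1569 -178.1
[-0.701 -0.756  0.155]
```

```bash
python3 -m jog '[0,0,0,-0.17,-0.19,0,0, 0,0,0,-0.34,-0.38,0,0, 0,0,0,-0.5,-0.55,0,0, 0,0,0,-0.7,-0.756,0,0, 0,0,0,-0.7,-0.756,0.155,0, 0,0,0,-0.7,-0.756,0.155,0, 0,0,0,-0.7,-0.756,0.155,0]'; python3 - <<'E'
from h import *
st();print(rel(press(-.205,0,.045)),rel(press(-.12,0,.045)))
cv2.imwrite('pics/t1.png',r.grab_frame('top')[:,:,::-1]);b=r.grab_frame('side')[:,:,::-1];crop(b,200,100,200,200,3,'pics/s1.png')
E
```

```text
clock: 2.1
tcp_pos: [0.4606, 0.088, 0.1997]
orientation: [-0.489, -3.101, 0.002]
contact_force: [1.0, 0.4, -0.2]
grip_width: -0.0001
t 2.1 tcp [0.4606 0.088  0.1997] F [ 1.   0.4 -0.2] w -0.0001
press xy -0.2029 0.0013 polar 0.2029 -110.5
[-0.008 -0.01   0.773] [-0.024  0.415  0.773]
```

View pics/t1.png

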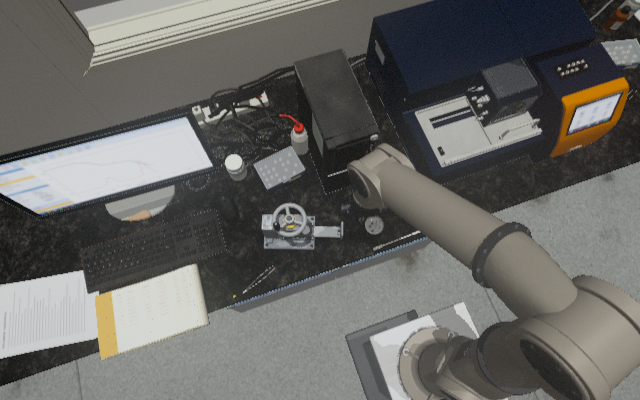

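View pics/s1.png

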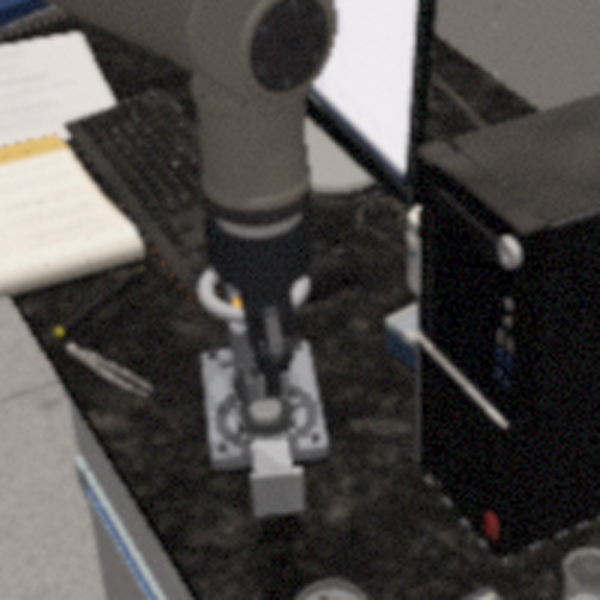

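```bash
python3 -m jog '[0,0,0,-0.008,-0.01,0.2,0, 0,0,0,-0.008,-0.01,0.4,0, 0,0,0,-0.008,-0.01,0.6,0, 0,0,0,-0.008,-0.01,0.773,0, 0,0,0,-0.008,-0.01,0.773,0, 0,0,0,-0.008,-0.01,0.773,0]'; python3 - <<'E'
from h import *
st();print(rel(press(-.12,0,.045)))
b=r.grab_frame('side')[:,:,::-1];crop(b,230,150,100,130,5,'pics/s2.png')
E
```

```text
clock: 2.8
tcp_pos: [0.4625, 0.087, 0.0469]
orientation: [-0.486, -3.104, -0.001]
contact_force: [0.0, -0.2, 0.8]
grip_width: 0.0002
t 2.8 tcp [0.4625 0.087  0.0469] F [ 0.  -0.2  0.8] w 0.0002
press xy -0.2031 -0.0008 polar 0.2031 -109.9
[-0.013  0.416  0.01 ]
```

View pics/s2.png

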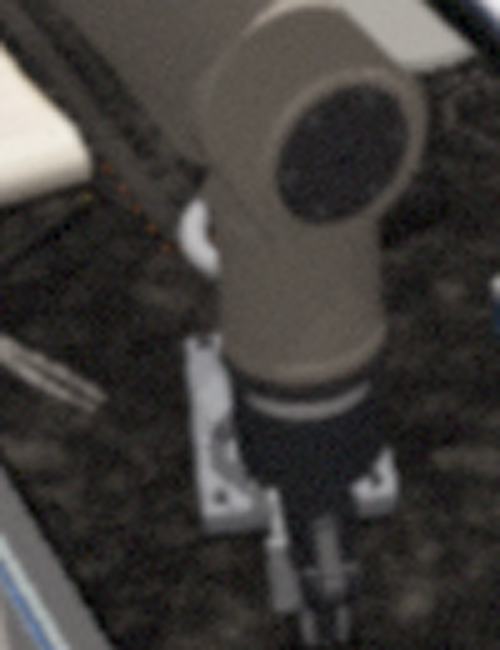

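```bash
python3 -m jog '[0,0,0,-0.002,0.05,0.01,0, 0,0,0,-0.004,0.1,0.01,0, 0,0,0,-0.006,0.15,0.01,0, 0,0,0,-0.008,0.2,0.01,0, 0,0,0,-0.009,0.24,0.01,0, 0,0,0,-0.01,0.28,0.01,0]'; python3 - <<'E'
from h import *
st();print(rel(press(-.12,0,.045)))
b=r.grab_frame('top')[:,:,::-1];crop(b,250,180,120,80,6,'pics/t3.png')
E
```

```text
clock: 3.45
tcp_pos: [0.4827, 0.1402, 0.0459]
orientation: [0.486, 3.102, 0.002]
contact_force: [0.8, -2.1, 1.2]
grip_width: -0.0004
t 3.45 tcp [0.4827 0.1402 0.0459] F [ 0.8 -2.1  1.2] w -0.0004
press xy -0.1463 -0.0014 polar 0.1463 -109.6
[0.002 0.131 0.005]
```

View pics/t3.png

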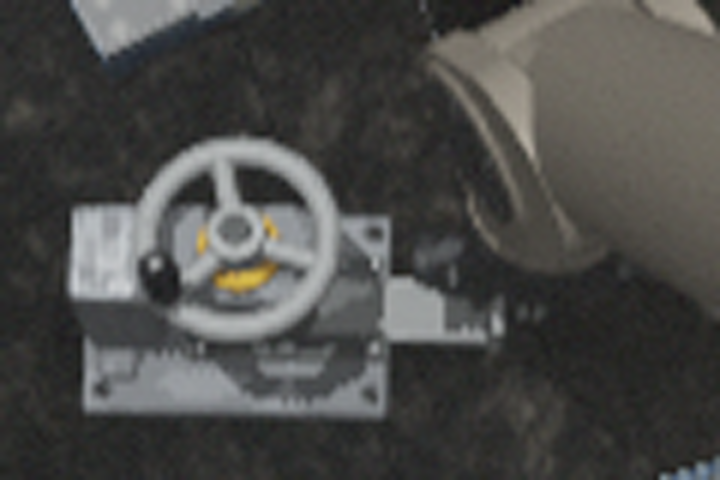

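```bash
python3 -m jog '[0,0,0,0,0.02,0,0, 0,0,0,0,0.035,0,0, 0,0,0,0,0.05,0,0, 0,0,0,0,0.05,0,0]'; python3 -c "
from h import *
st()"
```

```text
clock: 3.9
tcp_pos: [0.4862, 0.1518, 0.0458]
orientation: [0.483, 3.102, 0.004]
contact_force: [-0.9, -0.8, 0.5]
grip_width: -0.0001
t 3.9 tcp [0.4862 0.1518 0.0458] F [-0.9 -0.8  0.5] w -0.0001
press xy -0.1342 -0.0008 polar 0.1342 -109.8
```

```bash
python3 -m jog '[0,0,0,0,0.01,0,0, 0,0,0,0,0.02,0,0, 0,0,0,0,0.02,0,0]'; python3 -c "
from h import *
st()"
```

```text
clock: 4.2
tcp_pos: [0.4868, 0.1538, 0.0457]
orientation: [0.486, 3.103, 0.001]
contact_force: [-1.1, -5.8, 3.4]
grip_width: 0.0002
t 4.2 tcp [0.4868 0.1538 0.0457] F [-1.1 -5.8  3.4] w 0.0002
press xy -0.132 -0.0006 polar 0.1321 -109.9
```

```bash
python3 -m jog '[0,0,0,0,0.015,0,0, 0,0,0,0,0.03,0,0, 0,0,0,0,0.03,0,0, 0,0,0,0,0.03,0,0]'; python3 - <<'E'
from h import *
st()
b=r.grab_frame('top')[:,:,::-1];crop(b,250,190,100,70,8,'pics/t4.png')
b=r.grab_frame('side')[:,:,::-1];crop(b,230,150,100,130,5,'pics/s4.png')
E
```

```text
clock: 4.6
tcp_pos: [0.4867, 0.154, 0.0457]
orientation: [-0.493, -3.1, 0.009]
contact_force: [-4.8, -15.4, 13.0]
grip_width: 0.0003
t 4.6 tcp [0.4867 0.154  0.0457] F [ -4.8 -15.4  13. ] w 0.0003
press xy -0.1319 -0.0005 polar 0.1319 -109.9
```

View pics/t4.png

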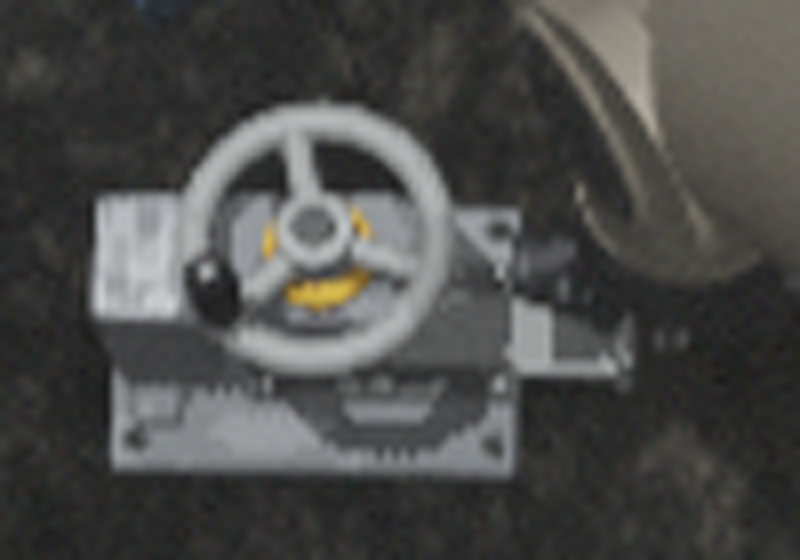

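```bash
python3 -m jog '[0,0,0,0,-0.1,0,0, 0,0,0,0,-0.15,0,0, 0,0,0,0,-0.2,-0.2,0, 0,0,0,0,-0.2,-0.45,0, 0,0,0,0,-0.2,-0.7,0, 0,0,0,0,-0.2,-0.9,0, 0,0,0,0,-0.2,-1,0, 0,0,0,0,-0.2,-1,0, 0,0,0,0,-0.2,-1,0]'; python3 - <<'E'
from h import *
st();print(rel(circ(165,.26)),rel(circ(165,.187)))
E
```

```text
clock: 5.6
tcp_pos: [0.4748, 0.1176, 0.2458]
orientation: [-0.492, -3.1, 0.007]
contact_force: [0.5, 0.1, -0.4]
grip_width: 0.0
t 5.6 tcp [0.4748 0.1176 0.2458] F [ 0.5  0.1 -0.4] w 0.0
press xy -0.1702 -0.0018 polar 0.1702 -109.5
[ 0.202  0.839 -0.075] [0.202 0.84  0.29 ]
```

View pics/s4.png

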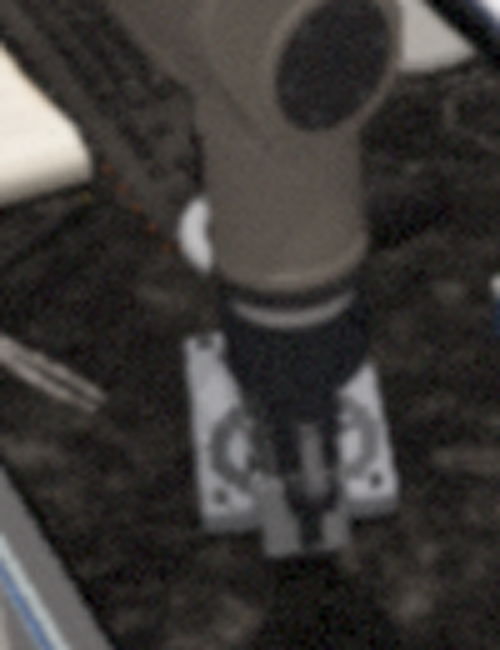

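```bash
python3 -m jog '[0,0,0,0,0,-0.09,0, 0,0,0,0.05,0.2,-0.09,0, 0,0,0,0.1,0.42,-0.09,0, 0,0,0,0.15,0.63,-0.09,0, 0,0,0,0.2,0.84,-0.09,0, 0,0,0,0.2,0.84,-0.09,0, 0,0,0,0.2,0.84,-0.09,0]'; python3 - <<'E'
from h import *
o=st();print(rel(circ(165,.187)),o['joints'].round(2))
b=r.grab_frame('top')[:,:,::-1];crop(b,230,150,150,120,5,'pics/t5.png')
b=r.grab_frame('side')[:,:,::-1];crop(b,200,100,150,150,4,'pics/s5.png')
E
```

```text
clock: 6.3
tcp_pos: [0.4876, 0.2904, 0.2606]
orientation: [-0.487, -3.098, 0.012]
contact_force: [-0.3, -0.3, 0.0]
grip_width: 0.0002
t 6.3 tcp [0.4876 0.2904 0.2606] F [-0.3 -0.3  0. ] w 0.0002
press xy -0.0036 0.0457 polar 0.0459 164.3
[-0.006  0.001  0.368] [-0.89  0.28  0.3   1.79 -0.09  1.09  0.7 ]
```

View pics/t5.png

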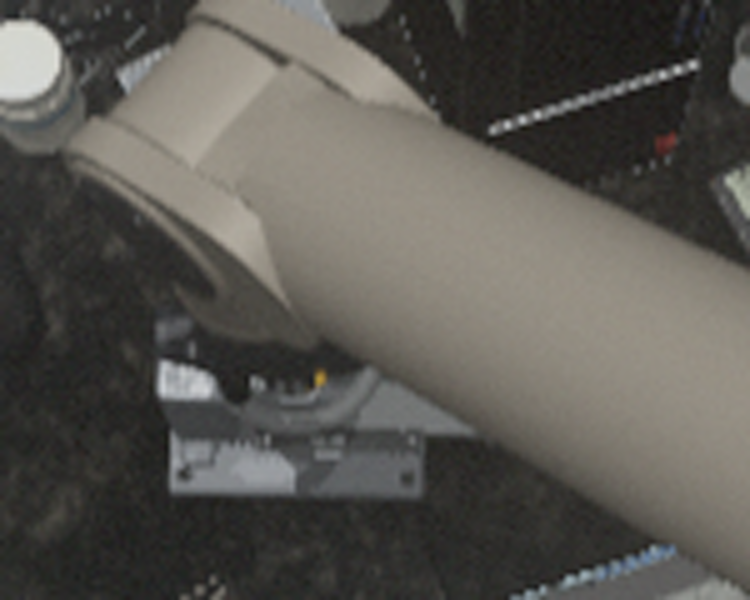

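View pics/s5.png

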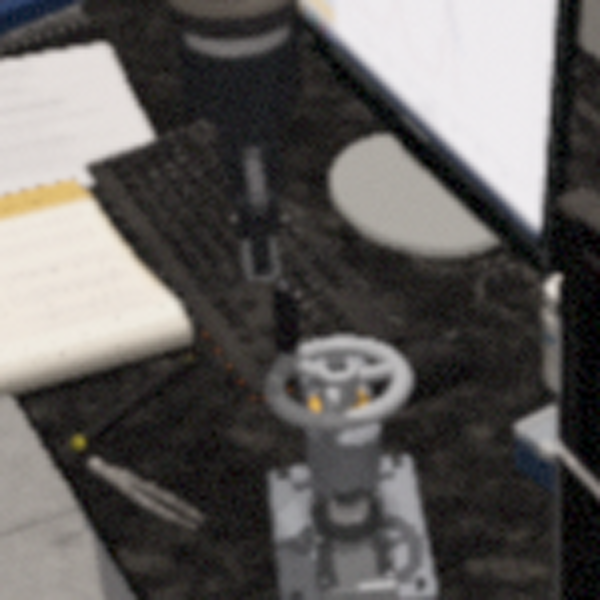

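```bash
python3 -m jog '[0,0,0,-0.006,0,0.1,0, 0,0,0,-0.006,0,0.2,0, 0,0,0,-0.006,0,0.3,0, 0,0,0,-0.006,0,0.365,0, 0,0,0,-0.006,0,0.365,0, 0,0,0,-0.006,0,0.365,0]'; python3 - <<'E'
from h import *
o=st();print(proj('side',o['tcp_pos']))
for a in range(155,35,-10): print(a,rel(circ(a,.187)))
b=r.grab_frame('side')[:,:,::-1];crop(b,240,150,80,80,7,'pics/s6.png')
E
```

```text
clock: 7.0
tcp_pos: [0.4895, 0.2868, 0.189]
orientation: [-0.495, -3.098, 0.011]
contact_force: [0.7, 0.3, 0.4]
grip_width: -0.0001
t 7.0 tcp [0.4895 0.2868 0.189 ] F [0.7 0.3 0.4] w -0.0001
press xy -0.0063 0.0426 polar 0.0431 168.2
[[268.17231778 190.87447434]]
155 [0.009 0.051 0.01 ]
145 [0.001 0.089 0.009]
135 [-0.013  0.126  0.009]
125 [-0.034  0.159  0.009]
115 [-0.06   0.188  0.008]
105 [-0.091  0.212  0.008]
95 [-0.126  0.231  0.008]
85 [-0.163  0.243  0.008]
75 [-0.202  0.249  0.008]
65 [-0.241  0.247  0.008]
55 [-0.279  0.239  0.007]
45 [-0.316  0.225  0.007]
```

View pics/s6.png

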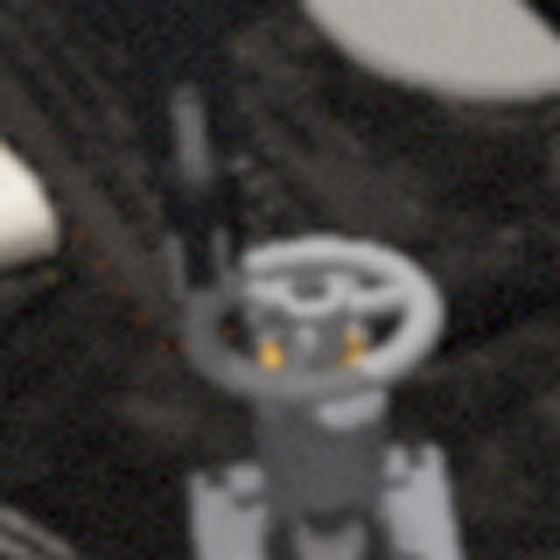

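```bash
python3 -m jog '[0,0,0,0.009,0.051,0.01,0, 0,0,0,0.001,0.089,0.009,0, 0,0,0,-0.013,0.126,0.009,0, 0,0,0,-0.034,0.159,0.009,0, 0,0,0,-0.06,0.188,0.008,0, 0,0,0,-0.091,0.212,0.008,0, 0,0,0,-0.126,0.231,0.008,0, 0,0,0,-0.163,0.243,0.008,0, 0,0,0,-0.202,0.249,0.008,0, 0,0,0,-0.241,0.247,0.008,0, 0,0,0,-0.241,0.247,0.008,0]'; python3 - <<'E'
from h import *
o=st()
for a in range(55,-65,-10): print(a,rel(circ(a,.187)))
b=r.grab_frame('side')[:,:,::-1];crop(b,240,150,80,80,7,'pics/s7.png')
b=r.grab_frame('top')[:,:,::-1];crop(b,230,170,100,80,7,'pics/t7.png')
E
```

```text
clock: 8.15
tcp_pos: [0.5526, 0.318, 0.1873]
orientation: [-0.498, -3.1, 0.01]
contact_force: [-0.9, 1.1, -0.9]
grip_width: -0.0
t 8.15 tcp [0.5526 0.318  0.1873] F [-0.9  1.1 -0.9] w -0.0
press xy 0.0448 -0.0059 polar 0.0452 62.4
55 [-0.028 -0.007  0.002]
45 [-0.065 -0.022  0.002]
35 [-0.098 -0.042  0.002]
25 [-0.127 -0.069  0.002]
15 [-0.151 -0.099  0.002]
5 [-0.17  -0.134  0.002]
-5 [-0.182 -0.171  0.003]
-15 [-0.188 -0.21   0.003]
-25 [-0.187 -0.249  0.003]
-35 [-0.179 -0.288  0.003]
-45 [-0.164 -0.324  0.004]
-55 [-0.144 -0.357  0.004]
```

View pics/s7.png

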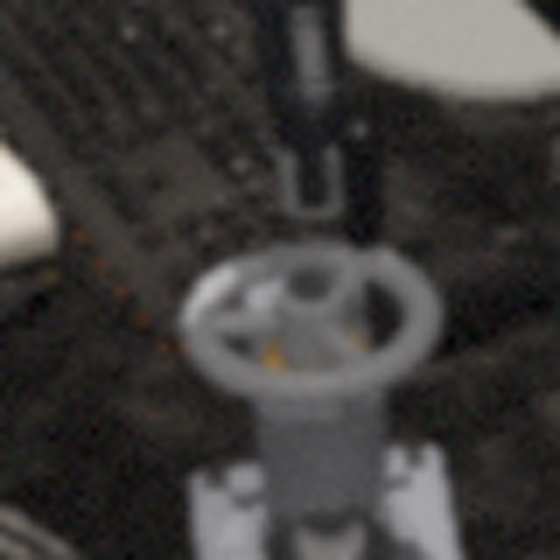

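View pics/t7.png

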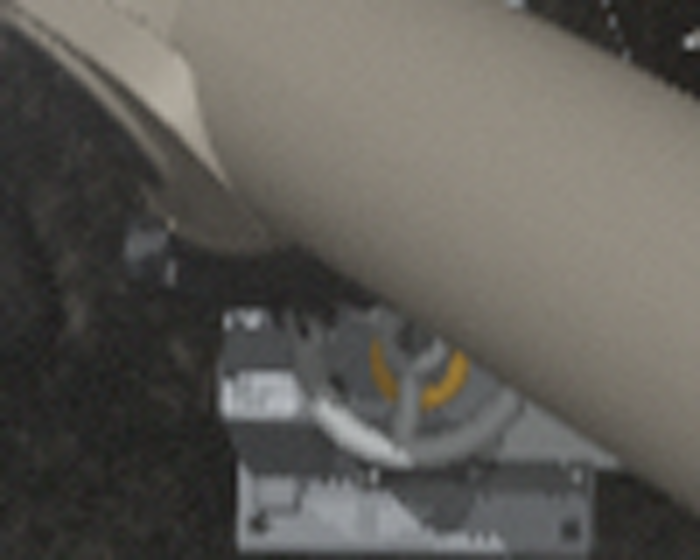

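```bash
python3 -m jog '[0,0,0,-0.028,-0.007,0.002,0, 0,0,0,-0.065,-0.022,0.002,0, 0,0,0,-0.098,-0.042,0.002,0, 0,0,0,-0.127,-0.069,0.002,0, 0,0,0,-0.151,-0.099,0.002,0, 0,0,0,-0.17,-0.134,0.002,0, 0,0,0,-0.182,-0.171,0.003,0, 0,0,0,-0.188,-0.21,0.003,0, 0,0,0,-0.187,-0.249,0.003,0, 0,0,0,-0.179,-0.288,0.003,0, 0,0,0,-0.164,-0.324,0.004,0]'; python3 - <<'E'
from h import *
o=st()
for a in range(-55,-185,-10): print(a,rel(circ(a,.187)))
b=r.grab_frame('side')[:,:,::-1];crop(b,240,150,80,80,7,'pics/s8.png')
E
```

```text
clock: 9.35
tcp_pos: [0.5636, 0.2442, 0.1872]
orientation: [0.5, 3.102, -0.012]
contact_force: [5.1, 1.3, 0.3]
grip_width: -0.0002
t 9.35 tcp [0.5636 0.2442 0.1872] F [5.1 1.3 0.3] w -0.0002
press xy -0.0208 -0.0416 polar 0.0465 -46.7
-55 [ 0.024 -0.024  0.001]
-65 [ 0.05  -0.053  0.001]
-75 [ 0.081 -0.077  0.001]
-85 [ 0.115 -0.096  0.002]
-95 [ 0.153 -0.108  0.002]
-105 [ 0.191 -0.114  0.002]
-115 [ 0.231 -0.113  0.001]
-125 [ 0.269 -0.105  0.001]
-135 [ 0.305 -0.09   0.001]
-145 [ 0.339 -0.07   0.001]
-155 [ 0.368 -0.044  0.001]
-165 [ 0.392 -0.013  0.001]
-175 [0.411 0.022 0.   ]
```

View pics/s8.png

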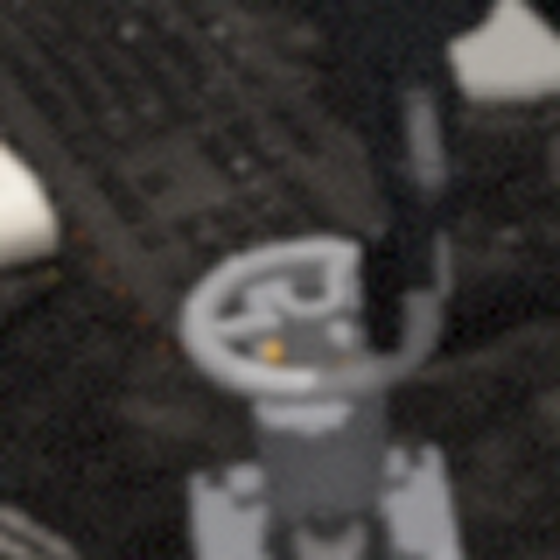

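```bash
python3 -m jog '[0,0,0,0.024,-0.024,0.001,0, 0,0,0,0.05,-0.053,0.001,0, 0,0,0,0.081,-0.077,0.001,0, 0,0,0,0.115,-0.096,0.002,0, 0,0,0,0.153,-0.108,0.002,0, 0,0,0,0.191,-0.114,0.002,0, 0,0,0,0.231,-0.113,0.001,0, 0,0,0,0.269,-0.105,0.001,0, 0,0,0,0.305,-0.09,0.001,0, 0,0,0,0.339,-0.07,0.001,0, 0,0,0,0.368,-0.044,0.001,0]'; python3 - <<'E'
from h import *
o=st()
for a in range(-155,-230,-10): print(a,rel(circ(a,.187)))
b=r.grab_frame('side')[:,:,::-1];crop(b,240,150,80,80,7,'pics/s9.png')
b=r.grab_frame('top')[:,:,::-1];crop(b,230,170,100,80,7,'pics/t9.png')
E
```

```text
clock: 10.5
tcp_pos: [0.4886, 0.2581, 0.1867]
orientation: [-0.5, -3.098, 0.015]
contact_force: [1.1, -3.7, 3.4]
grip_width: 0.0001
t 10.5 tcp [0.4886 0.2581 0.1867] F [ 1.1 -3.7  3.4] w 0.0001
press xy -0.0336 0.0336 polar 0.0475 -155.2
-155 [-0.01   0.008 -0.001]
-165 [ 0.015  0.039 -0.002]
-175 [ 0.033  0.073 -0.002]
-185 [ 0.046  0.111 -0.002]
-195 [ 0.051  0.149 -0.003]
-205 [ 0.05   0.189 -0.003]
-215 [ 0.042  0.227 -0.004]
-225 [ 0.028  0.263 -0.004]
```

View pics/s9.png

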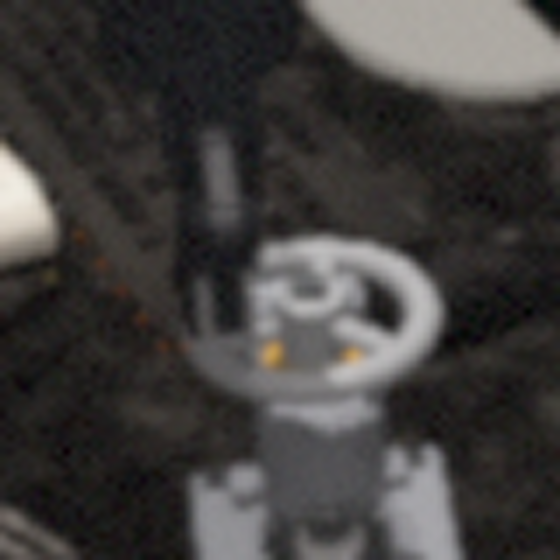

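View pics/t9.png

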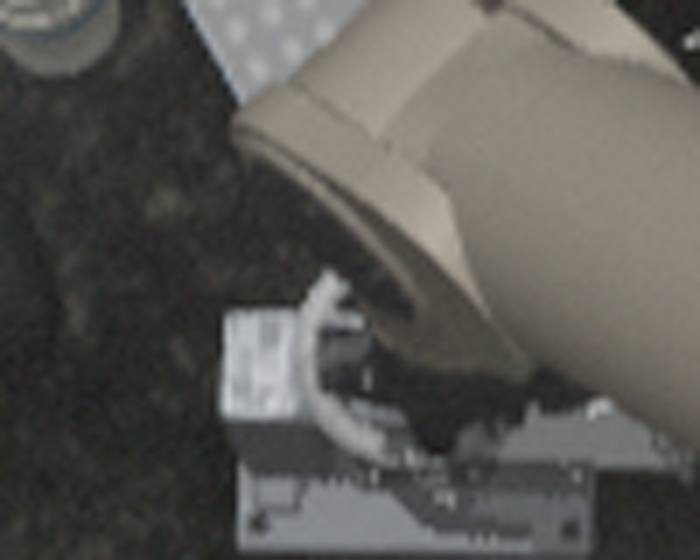

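```bash
python3 -m jog '[0,0,0,0.015,0.039,-0.002,0, 0,0,0,0.033,0.073,-0.002,0, 0,0,0,0.046,0.111,-0.002,0, 0,0,0,0.05,0.13,-0.003,0, 0,0,0,0.051,0.149,-0.003,0, 0,0,0,0.051,0.169,-0.003,0, 0,0,0,0.05,0.189,-0.003,0, 0,0,0,0.05,0.189,-0.003,0, 0,0,0,0.05,0.189,-0.003,0]'; python3 - <<'E'
from h import *
o=st()
for a in (-205,-210,-215,-220): print(a,rel(circ(a,.187)))
b=r.grab_frame('side')[:,:,::-1];cv2.imwrite('pics/s10f.png',b);crop(b,240,150,80,80,7,'pics/s10.png')
b=r.grab_frame('top')[:,:,::-1];crop(b,250,190,100,70,8,'pics/t10.png')
E
```

```text
clock: 11.5
tcp_pos: [0.4903, 0.2995, 0.1869]
orientation: [-0.495, -3.099, 0.012]
contact_force: [-1.0, -1.1, -1.7]
grip_width: -0.0
t 11.5 tcp [0.4903 0.2995 0.1869] F [-1.  -1.1 -1.7] w -0.0
press xy 0.0059 0.0463 polar 0.0467 152.5
-205 [-0.007 -0.011 -0.   ]
-210 [-0.01   0.008 -0.001]
-215 [-0.015  0.027 -0.001]
-220 [-0.021  0.046 -0.001]
```

View pics/s10.png

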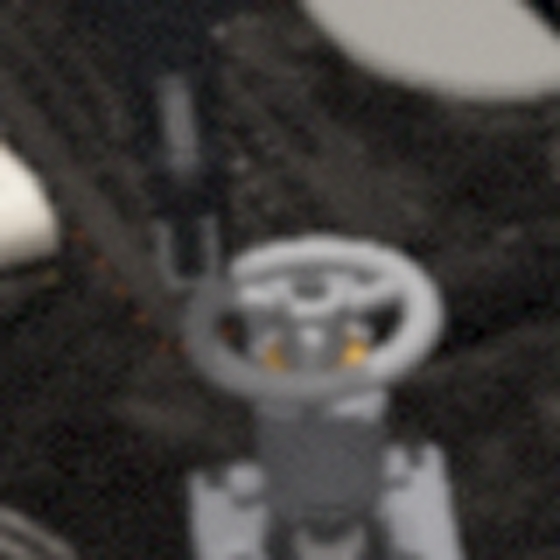

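View pics/t10.png

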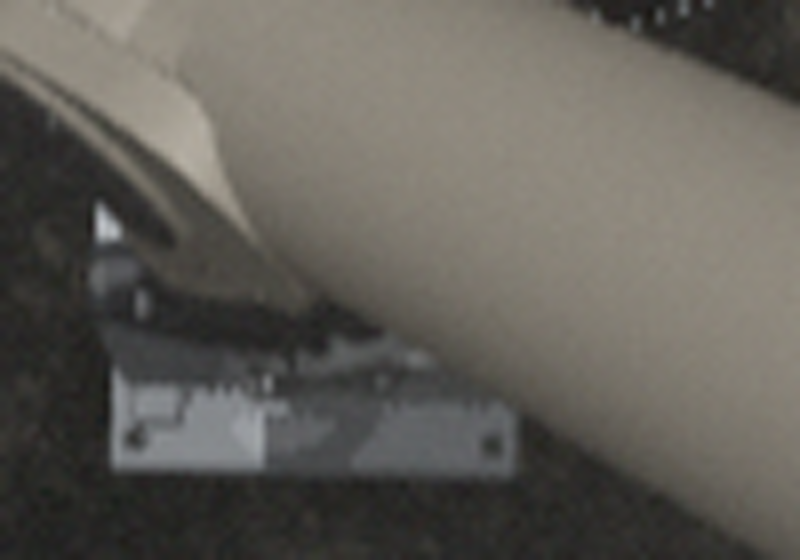

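```bash
python3 -m jog '[0,0,0,0.02,-0.05,0,0, 0,0,0,0.03,-0.08,-0.1,0, 0,0,0,0.03,-0.08,-0.3,0, 0,0,0,0.03,-0.08,-0.43,0, 0,0,0,0.03,-0.3,-0.43,0, 0,0,0,0.03,-0.55,-0.43,0, 0,0,0,0.03,-0.8,-0.43,0, 0,0,0,0.03,-0.95,-0.43,0, 0,0,0,0.03,-0.95,-0.43,0, 0,0,0,0.03,-0.95,-0.43,0]'; python3 - <<'E'
from h import *
o=st()
b=r.grab_frame('side')[:,:,::-1];crop(b,250,165,75,110,5,'pics/s11.png')
b=r.grab_frame('top')[:,:,::-1];crop(b,250,190,100,70,8,'pics/t11.png')
E
```

```text
clock: 12.6
tcp_pos: [0.426, 0.1212, 0.2753]
orientation: [-0.498, -3.1, 0.008]
contact_force: [-0.9, 1.2, -0.1]
grip_width: -0.0002
t 12.6 tcp [0.426  0.1212 0.2753] F [-0.9  1.2 -0.1] w -0.0002
press xy -0.1836 0.0452 polar 0.1891 -124.0
```

View pics/s11.png

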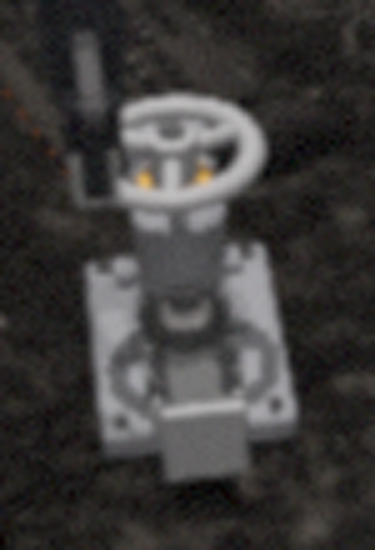

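View pics/t11.png

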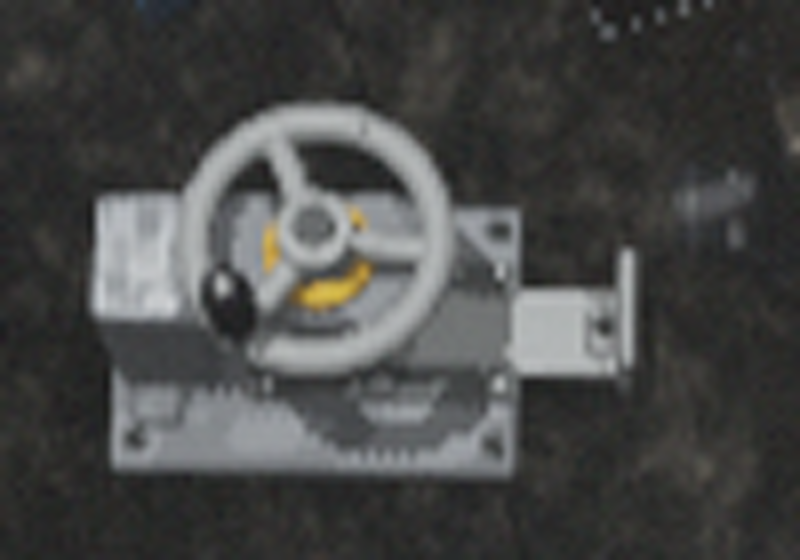

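```bash
python3 - <<'E'
from h import *
T=lambda x,y:(250+x/8-.44,190+y/8-.44)
for p in [(207,272),(225,287)]:
    q=ray('top',T(*p),.227); d=q[:2]-C; print(q,np.hypot(*d),np.degrees(np.arctan2(d[1],d[0])))
print(rel(circ(170,.276,.047)),rel(circ(170,.187,.047)))
a=cv2.imread('pics/top0.png');b=cv2.imread('pics/t11.png')
A=cv2.resize(a[190:260,250:350],None,fx=8,fy=8,interpolation=cv2.INTER_CUBIC)
for im in (A,b):
    m=(im.max(2)<45).astype(np.uint8)[230:345,175:270]; n,l,s,c=cv2.connectedComponentsWithStats(m)
    k=1+s[1:,4].argmax();print(c[k]+[175,230],s[k])
E
```

```text
[0.51323974 0.31949902 0.227     ] 0.04541970758286719 113.98121711077005
[0.50611805 0.31525112 0.227     ] 0.04518939924820497 124.47906468804078
[-0.027  0.87  -0.011] [-0.027  0.873  0.434]
[219.35195531 300.67597765] [  21   36   41   59 1432]
[233.93763756 314.47028613] [  31   51   48   59 1363]
```

```bash
python3 -m jog '[0,0,0,-0.01,0.22,-0.01,0, 0,0,0,-0.02,0.45,-0.01,0, 0,0,0,-0.027,0.65,-0.01,0, 0,0,0,-0.027,0.85,-0.01,0, 0,0,0,-0.027,0.87,-0.01,0, 0,0,0,-0.027,0.87,-0.01,0, 0,0,0,-0.027,0.87,0.15,0, 0,0,0,-0.027,0.87,0.3,0, 0,0,0,-0.027,0.87,0.434,0, 0,0,0,-0.027,0.87,0.434,0, 0,0,0,-0.027,0.87,0.434,0]'; python3 - <<'E'
from h import *
o=st()
for a in (165,160,155,152.5,150,147.5,145,143,141): print(a,rel(circ(a,.187,.0465)))
E
```

```text
clock: 13.8
tcp_pos: [0.4853, 0.285, 0.1875]
orientation: [-0.495, -3.1, 0.011]
contact_force: [0.6, -0.1, 0.0]
grip_width: 0.0
t 13.8 tcp [0.4853 0.285  0.1875] F [ 0.6 -0.1  0. ] w 0.0
press xy -0.0094 0.046 polar 0.0469 171.4
165 [0.001 0.026 0.002]
160 [0.001 0.046 0.002]
155 [-0.001  0.067  0.002]
152.5 [-0.002  0.077  0.002]
150 [-0.004  0.087  0.002]
147.5 [-0.006  0.097  0.002]
145 [-0.009  0.106  0.002]
143 [-0.011  0.114  0.002]
141 [-0.014  0.122  0.002]
```

```bash
python3 -m jog '[0,0,0,0.001,0.026,0.002,0, 0,0,0,0.001,0.046,0.002,0, 0,0,0,-0.001,0.067,0.002,0, 0,0,0,-0.002,0.077,0.002,0, 0,0,0,-0.004,0.087,0.002,0, 0,0,0,-0.006,0.097,0.002,0, 0,0,0,-0.009,0.106,0.002,0, 0,0,0,-0.011,0.114,0.002,0, 0,0,0,-0.011,0.114,0.002,0, 0,0,0,-0.011,0.114,0.002,0]'; python3 - <<'E'
from h import *
o=st()
print(rel(circ(142,.187,.0465)))
E
```

```text
clock: 14.8
tcp_pos: [0.4945, 0.3063, 0.1869]
orientation: [-0.495, -3.1, 0.01]
contact_force: [-1.6, -0.2, 1.8]
grip_width: -0.0
t 14.8 tcp [0.4945 0.3063 0.1869] F [-1.6 -0.2  1.8] w -0.0
press xy 0.0138 0.0447 polar 0.0468 142.7
[-0.002  0.002 -0.001]
```

```bash
python3 -m jog '[0,0,0,0.02,-0.05,0,0, 0,0,0,0.04,-0.12,-0.05,0, 0,0,0,0.04,-0.12,-0.25,0, 0,0,0,0.04,-0.12,-0.43,0, 0,0,0,0.04,-0.3,-0.45,0, 0,0,0,0.04,-0.55,-0.45,0, 0,0,0,0.04,-0.8,-0.45,0, 0,0,0,0.04,-0.97,-0.45,0, 0,0,0,0.04,-0.97,-0.45,0, 0,0,0,0.04,-0.97,-0.45,0]'; python3 - <<'E'
from h import *
o=st()
b=r.grab_frame('side')[:,:,::-1];crop(b,250,165,75,110,5,'pics/s12.png')
b=r.grab_frame('top')[:,:,::-1];crop(b,250,190,100,70,8,'pics/t12.png')
im=cv2.imread('pics/t12.png')
m=(im.max(2)<45).astype(np.uint8)[230:345,175:270]; n,l,s,c=cv2.connectedComponentsWithStats(m)
k=1+s[1:,4].argmax();print(c[k]+[175,230],s[k])
E
```

```text
clock: 15.8
tcp_pos: [0.4268, 0.1244, 0.2785]
orientation: [-0.498, -3.101, 0.008]
contact_force: [0.3, 0.7, -0.2]
grip_width: 0.0003
t 15.8 tcp [0.4268 0.1244 0.2785] F [ 0.3  0.7 -0.2] w 0.0003
press xy -0.1803 0.0456 polar 0.186 -124.3
[219.16567608 303.26002972] [  21   49   43   47 1346]
```

View pics/t12.png

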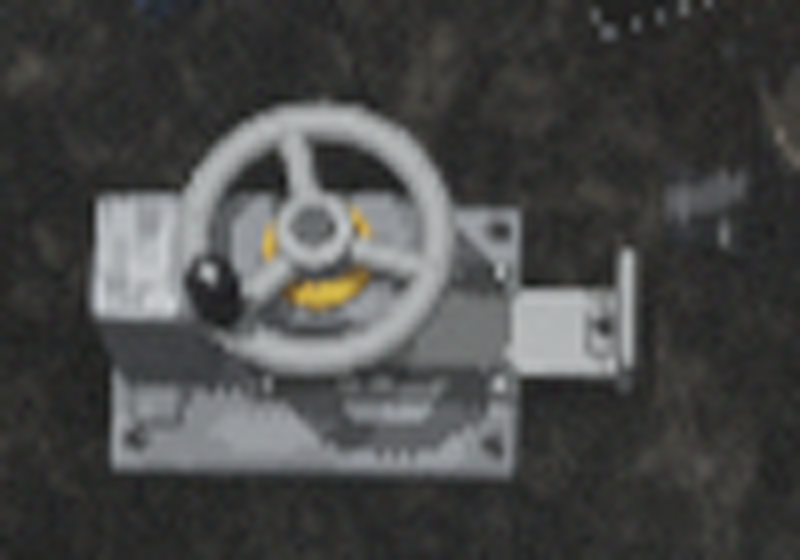

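View pics/s12.png

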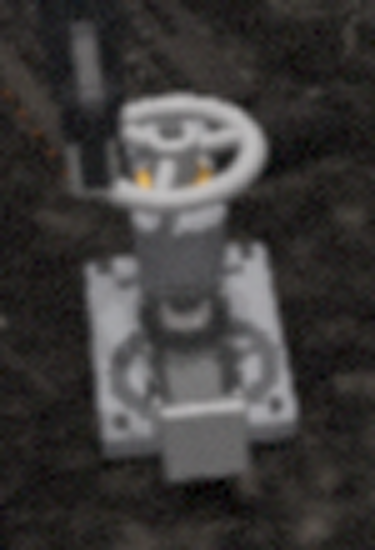

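```bash
python3 -c "
from bench import r
print(r.hand_in())"
```

```text
the job is handed in; nothing more can be done
None
```

I pushed the loading slide home and turned the hand wheel one full turn clockwise, then handed the job in at about 16 s of the 72 s.

**Slide:** I pushed the plate with shut fingertips until it met the stop. The force rose from about 2 N to about 16 N, with no further movement. The top picture shows the plate moved about 44 mm and still in at the end.

**Wheel:** I pushed the handle round with the shut fingers. The first pass stopped about 10° (8 mm) short, so I gave it a second short push. In the last top picture the handle's dark blob lies within about 0.3 pixel, roughly 1 mm, of where it started. The spokes look the same as in the first picture.

**At the end:** The gripper stood clear, about 0.19 m from the wheel axis, and the measured forces were near zero. The pan was never touched.

**Not checked directly:** The punch's force on the pan and the pan's exact centring cannot be seen or measured. I infer them from the full turn and the slide being at its stop. I only checked the other bench items by eye, in the pictures they showed up in. No checks disagreed.

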